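# Slide a turner under a fresh biscuit and move it to the cooling rack

## Robot

A 6-joint arm with a two-finger parallel gripper is mounted at the origin on a cart in front of the work surface, level with it; the furniture and walls round the work are solid. World frame = base frame: x ahead of the robot, y to its left, z up, the work surface at z = 0. Lengths are in m, angles in rad, forces in N, time in s.
With the tool pointing down it reaches from about 0.425 to 0.95 m from the base axis. Payload 3.5 kg.
Tool frame: the origin (TCP) lies on the centre line of the jaws, within the pads' length; the fingertips stand 19 mm ahead of it and the grasp point (between the pads) is the TCP; z points along the fingers, y is the line along which they close (so a half turn about z gives the same grasp; the last joint's range is limited). The gripper opens to 85 mm and grips with 20 to 120 N. Pads are 22 mm wide; open, the fingers measure 114 mm over their backs; the gripper's body (76 mm by 85 mm) begins 54 mm behind the grasp point. The pads swing forward as they close: fully open they stand 13 mm farther back than shut.
Start: joints at [1.002, 0.286, 1.577, -0, 1.279, -0.15], TCP at [0.274, 0.617, 0.25] pointing down, gripper open.
Joint ranges: [-2.77, 2.77], [-0.9, 2.22], [0.21, 2.48], [-1.53, 4.67], [0.24, 2.81], [-2.84, 2.84]. Speed limits (rad/s): [2.79, 2.79, 3.14, 3.14, 3.14, 3.14].

## Interface

Orientations are given as a unit quaternion [x, y, z, w].
In Python, from plant import ctrl, imaging gives the robot as it stands. The module is installed in compiled form; this text tells all that it offers.
- The arm moves only by the shell command python3 -m handwheel 'ROWS' [OPENING] [FORCE]. ROWS is JSON, one flat list of numbers, 6 for each row, row after row: the shift along the world's x, y, z in units of 150 mm (1.0 is 150 mm), then the turn, a rotation vector about the world's x, y, z in units of 90 degrees (1.0 is 90 degrees). In form: [tx, ty, tz, rx, ry, rz, tx, ty, tz, rx, ry, rz, ...]. A call has 1 to 5 rows; each row shifts and turns the commanded pose from where the row before left it; what a row does not reach is not made up. A row lasts 1/12 s, in which the tool goes at most 41.7 mm and 7.16 degrees, less where a joint would pass 70% of its speed; a pose out of reach is approached as far as the arm can. A call with a number of a shift or a turn outside -1 to 1 is refused whole. A call with a gripper value outside its range is refused whole. OPENING is the opening, from 0 (shut) to 1 (fully open), set as the call begins (- or left out, the last holds). The fingers move at their own pace and stop on an object; FORCE is the grip in N (left out, the last holds). Time passes only in rows, so rows that do not move let the fingers close. It gives the time, the measured TCP pose, the force, the opening and the grip force at its end, in the units of the state.
- ctrl.get_state(): the state, without advancing time (a new reading comes with each control period).
- imaging.read_camera(name): name is "scene" or "top"; returns (picture, depth): 480x640x3 uint8, blue, green, red; 480x640 float32, m along the optical axis (not along the pixel's ray), 0 where there is no reading.
- imaging.get_calibration(name): a dict with "fovy" (degrees; the focal length in pixels is half the picture's height over the tangent of half this angle, whatever the lens; pixels are square), "cx", "cy" (the principal point, pixels), "R" (3x3) and "t" (3): a world point X has camera coordinates R X + t. Camera axes: x right, y down, z forward; pixel columns grow to the right and rows downward; lengths in m; the calibration is good to about 2 mm. A picture is of the moment at which its call begins. get_calibration takes no time and is no camera call.
- ctrl.sign_off(): hands the job in; it is judged then, once.
The state is a dict: "time": time; "qpos": joint angles; "dq": joint speeds; "joint_efforts": joint torques, N m; "eef_pos": TCP position; "tcp_rot": TCP orientation; "contact_force": force on the tool from outside, world axes, zero at the start; "wrist_torque": the same for the moment, N m; "opening": opening from 0.0 (shut) to 1.0 (fully open); "finger_force": force on a finger pad.
Only numpy, scipy, OpenCV 4.12 (cv2) and the standard library are available. Lean on these libraries where they do the work, as an engineer would, in place of code of your own. Each camera call takes 0.05 s, during which the arm holds its last target. There are 200 camera calls.

## Task

Pick up the turner and set the front edge of its blade on the bare end of the warped baking sheet; pressing it on the sheet with about half a kilo all the way (more than one kilo scratches the coating), sweep it right up to the turned-up end so that it slides under the fresh biscuit, and lift the biscuit off on the blade. Lay it gently, flat, on the empty half of the cooling rack beside the one already there, then lay the turner back on the worktop, blade flat, clear of sheet and rack. Never touch the fresh biscuit with the fingers or arm, and leave the other biscuit, the egg timer and the shaker where they are.

Things in the scene. Friction and masses are not known exactly. Their poses are not given: they have to be found in the camera images.
- turner: Kitchen turner, 185 g: slotted spring-steel blade 95 long x 72 wide x 2 mm, thin cranked neck, black handle 18 wide x 24 mm high, rising backwards at 17 degrees, clear of the worktop while the blade lies flat. Origin: underside of the blade's rear edge; +x to its front edge, z up. Handle axis from (-40,0,34) to (-164,0,72) mm. The blade springs: its front edge gives 0.2 mm per N.
- turner_tip (a point): Middle of the blade's front edge, on its underside, 95 mm ahead of the turner's origin. The blade is polished: a biscuit on it starts to slide off when it is tipped nose-down by some 15 to 20 degrees.
- turner_grip (a point): Place to grip the turner: centre of the handle 73 mm behind and 44 mm above the turner's origin; the handle is 18 mm wide (across) here. The balance point lies near the blade's rear edge.
- sheet: Baking sheet, coated light grey metal, fixed, 280 x 150 mm, standing on turned-down edges. +x points to the one turned-up end; the other sides are open. It is warped: its top slopes along x by up to 3 degrees either way, by an amount that this pose does not show; 20 mm to the +x side of its middle the top is 15 mm above the origin (middle, on the worktop).
- sheet_rim (a point): Foot of the turned-up end of the sheet: middle of its inner face, at the height it would have on a level sheet (it may be 6 mm higher or lower). The turned-up end stands 15 mm above the sheet and is 150 mm wide. The point's +x points outwards, away from the sheet.
- biscuit: The fresh oat biscuit on the baking sheet: round, 90 mm across, 14 mm thick, 80 g, underside bevelled up 4.5 mm over the outermost 8 mm. It lies loose. Origin: centre of its underside, +z up.
- cooled_biscuit: The oat biscuit that already lies on the cooling rack, on the half towards the rack's +x end; same size, origin at the centre of its underside. To be left alone.
- rack: Wire cooling rack, fixed, 280 mm (x) by 140 mm (y), its top 24 mm above its origin (centre, at the worktop). Its empty half is the one on the -x side.
- rack_top (a point): Centre of the cooling rack's top, axes as the rack's.
- egg_timer: Egg timer with a red top, 59 mm across, 53 mm high, standing on the right, in front of the hob; origin at the centre of its foot. To be left alone.
- mill: Glass shaker with a grey cap, 44 mm across, 90 mm high, standing on the right, in front of the hob; origin at the centre of its foot. To be left alone.

How it is judged:
On the way, in this order (a step that is already met when the one before it is completed fails the run):
1. the blade's front edge is pressed on the baking sheet in front of the biscuit (contact force between turner and sheet above 2 N and horizontal distance between turner_tip and biscuit above 0.05 m and z of turner_tip in the frame of sheet below 0.03 m), for 0.2 s.
2. with the blade still pressed on the sheet, its front edge has swept under the middle of the biscuit (contact force between turner and sheet above 2 N and horizontal distance between turner_tip and biscuit below 0.02 m and z of turner_tip in the frame of biscuit below 0.006 m), for 0.15 s.
3. with the blade still pressed on the sheet, its front edge has reached the turned-up end (contact force between turner and sheet above 2 N and x of turner_tip in the frame of sheet_rim above -0.02 m and z of turner_tip in the frame of biscuit below 0.006 m), for 0.15 s.
4. the biscuit is lifted clear of the sheet on the blade (contact force between turner and biscuit above 0.2 N and contact force between biscuit and sheet below 0.05 N and z of biscuit in the frame of sheet above 0.045 m), for 0.3 s.
At the end, for the whole second after the job is handed in: The fresh biscuit lies flat (within 4.5 degrees) and still on the rack's -x half, its centre within 115 mm of the rack's middle lengthwise and 45 mm of its centre line. The turner lies still, blade flat on the worktop (within 9 degrees, 12 mm), touching neither biscuit, rack nor sheet (x of biscuit in the frame of rack_top between -0.115 and 0 m and y of biscuit in the frame of rack_top between -0.045 and 0.045 m and z of biscuit in the frame of rack_top below 0.004 m and angle between biscuit's own z axis and vertical below 0.08 rad and contact force between biscuit and rack above 0.2 N and linear speed of each of biscuit, turner below 0.02 m/s and contact force between turner and biscuit below 0.05 N and contact force between turner and rack below 0.05 N and contact force between turner and sheet below 0.05 N and angle between turner's own z axis and vertical below 0.15 rad and height (world z) of turner between -0.01 and 0.012 m).
It fails at once if the turner is pressed on the baking sheet with more than 11 N (contact force between turner and sheet above 11 N).
It fails at once if the fingers or the arm touch the fresh biscuit (contact force between any of the fingers, the arm and biscuit above 0.3 N).
It fails at once if the fresh biscuit is dropped or flung (faster than 0.8 m/s) or tipped over 50 degrees (linear speed of biscuit above 0.8 m/s or angle between biscuit's own z axis and vertical above 0.87 rad).
It fails at once if the cooled biscuit is moved by more than 25 mm (distance of cooled_biscuit from where it was at the start of the episode above 0.025 m).
It fails at once if the egg timer or the shaker is moved by more than 25 mm (distance of any of mill, egg_timer from where it was at the start of the episode above 0.025 m).
It also fails if it takes over 72 s, if anything falls off the work surface, if the arm or the gripper's body presses on something with over 40 N, if the wrist force passes 120 N, or if a joint passes its speed limit or range.

## Working session

There is one attempt and no reset: what is moved stays moved. The work goes in short steps, Python scripts to look and compute and a shell command to move; the robot and the scene stay as the last step left them, time stands still between calls to the robot, and variables do not carry over. Pictures are saved under pics/ and viewed, at most 10 in all, crops included, and the job is handed in when it is done.

```bash
mkdir -p pics; cat > h.py <<'E'
from plant import ctrl, imaging
import numpy as np, cv2
def snap(n):
    p,d=imaging.read_camera(n); c=imaging.get_calibration(n); np.savez(f'{n}.npz',p=p,d=d,**{k:np.array(v) for k,v in c.items()}); return p,d
def load(n): return np.load(f'{n}.npz')
def world(z,u,v,dep=None,height=None):
    f=240/np.tan(np.radians(z['fovy'])/2); ray=np.array([(u-z['cx'])/f,(v-z['cy'])/f,1.])
    R,t=z['R'],z['t']
    if height is not None:
        o=-R.T@t; r=R.T@ray; return o+r*(height-o[2])/r[2]
    dep=z['d'][int(v),int(u)] if dep is None else dep
    return R.T@(ray*dep-t)
def cloud(z):
    f=240/np.tan(np.radians(z['fovy'])/2); v,u=np.mgrid[:480,:640]
    d=z['d']; P=np.stack([(u-z['cx'])/f*d,(v-z['cy'])/f*d,d],-1)
    return (P-z['t'])@z['R']
E
python3 - <<'E'
from h import *
for n in('top','scene'):
    p,d=snap(n); cv2.imwrite(f'pics/{n}0.png',p); z=load(n); print(n,z['fovy'],z['cx'],z['cy'],-z['R'].T@z['t'],z['R'].round(3).tolist())
print(ctrl.get_state())
E
```

```text
top 55.13743897525098 314.1452343038382 244.22573943458863 [ 0.32000935 -0.04114304  1.08536365] [[-0.024, -1.0, 0.0], [-0.98, 0.023, -0.199], [0.198, -0.005, -0.98]]
scene 51.340890057016196 319.985318523541 246.30328226726593 [-0.27330419 -0.4680906   0.7085334 ] [[0.471, -0.882, -0.023], [-0.517, -0.255, -0.817], [0.715, 0.397, -0.576]]
{'time': 0.1, 'qpos': array([ 1.00198184e+00,  2.87102524e-01,  1.57803439e+00, -2.40834876e-05,
        1.27861216e+00, -1.49992926e-01]), 'dq': array([-0.00137977, -0.0007772 , -0.00423048,  0.00087722,  0.00105795,
       -0.00052806]), 'joint_efforts': array([ 5.14456442e-04, -4.07288969e+01, -2.93701583e+01, -2.23322863e-04,
        3.31581694e-03,  4.07020320e-05]), 'eef_pos': array([0.27418123, 0.6161951 , 0.24906644]), 'tcp_rot': array([ 2.07880065e-01,  9.78153728e-01, -1.01337468e-03, -3.68432954e-04]), 'contact_force': array([ 0.32326702, -0.03352811, -0.15428734]), 'wrist_torque': array([ 0.02387316, -0.01258887, -0.02356686]), 'finger_force': 0.0, 'opening': 0.9994723856086485}
```

View pics/top0.png

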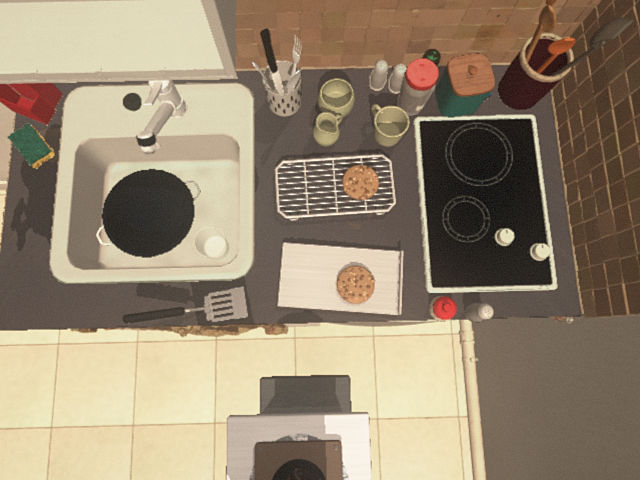

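View pics/scene0.png

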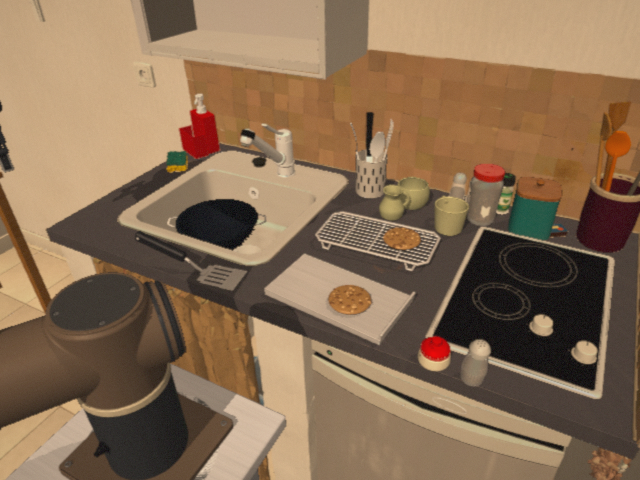

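The top view shows the turner at about (125–247, 290–322), blade facing right. The sheet is at (278–404, 242–314) with its turned-up end on the right, and the biscuit is at (356, 285). The rack is at (276–396, 155–219) with the cooled biscuit at (361, 183). I'll enlarge the crops next.

```bash
python3 - <<'E'
from h import *
z=load('top');p=z['p']
a=cv2.resize(p[235:325,265:415],None,fx=5.3,fy=5.3,interpolation=cv2.INTER_CUBIC)
cv2.imwrite('pics/c1.png',a[:, :800])
b=cv2.resize(p[275:335,115:255],None,fx=5.7,fy=5.7,interpolation=cv2.INTER_CUBIC)
cv2.imwrite('pics/c2.png',b[:, :800])
C=cloud(z)
np.set_printoptions(precision=4,suppress=True)
# sheet profile rows
for v in (255,300):
  print(v,[tuple(C[v,u].round(4)) for u in range(276,412,6)])
for v in (303,305,300): print(v,[tuple(C[v,u].round(4)) for u in range(205,250,4)])
print('handle',[tuple(C[v,u].round(4)) for u in range(124,206,4) for v in [int(round(318-(u-124)*8/66))]])
E
```

```text
255 [(np.float64(0.5152), np.float64(0.045), np.float64(0.0022)), (np.float64(0.5127), np.float64(0.0299), np.float64(0.0145)), (np.float64(0.5113), np.float64(0.0154), np.float64(0.0201)), (np.float64(0.5113), np.float64(0.0013), np.float64(0.0186)), (np.float64(0.5113), np.float64(-0.0127), np.float64(0.0167)), (np.float64(0.5107), np.float64(-0.0269), np.float64(0.0182)), (np.float64(0.5104), np.float64(-0.0411), np.float64(0.0181)), (np.float64(0.5102), np.float64(-0.0552), np.float64(0.0171)), (np.float64(0.5103), np.float64(-0.0694), np.float64(0.0148)), (np.float64(0.5101), np.float64(-0.0837), np.float64(0.014)), (np.float64(0.5096), np.float64(-0.0978), np.float64(0.0151)), (np.float64(0.5089), np.float64(-0.1119), np.float64(0.0168)), (np.float64(0.5095), np.float64(-0.1264), np.float64(0.0117)), (np.float64(0.5086), np.float64(-0.1404), np.float64(0.0145)), (np.float64(0.5082), np.float64(-0.1545), np.float64(0.0153)), (np.float64(0.5085), np.float64(-0.1691), np.float64(0.0116)), (np.float64(0.5078), np.float64(-0.1831), np.float64(0.0135)), (np.float64(0.5077), np.float6
[... 4638 characters left out ...]
np.float64(0.0624)), (np.float64(0.3808), np.float64(0.2898), np.float64(0.0565)), (np.float64(0.3807), np.float64(0.2814), np.float64(0.0549)), (np.float64(0.3828), np.float64(0.2734), np.float64(0.0523)), (np.float64(0.3825), np.float64(0.264), np.float64(0.0541)), (np.float64(0.385), np.float64(0.2577), np.float64(0.0455)), (np.float64(0.3847), np.float64(0.2481), np.float64(0.0475)), (np.float64(0.3876), np.float64(0.2433), np.float64(0.0328)), (np.float64(0.3878), np.float64(0.2358), np.float64(0.0267)), (np.float64(0.3904), np.float64(0.2286), np.float64(0.0194)), (np.float64(0.3906), np.float64(0.2209), np.float64(0.0129)), (np.float64(0.3931), np.float64(0.2133), np.float64(0.0061))]
```

View pics/c1.png

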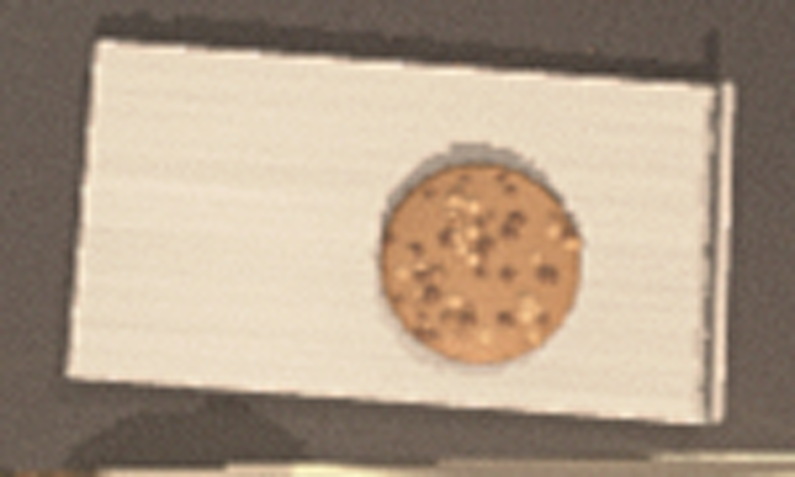

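View pics/c2.png

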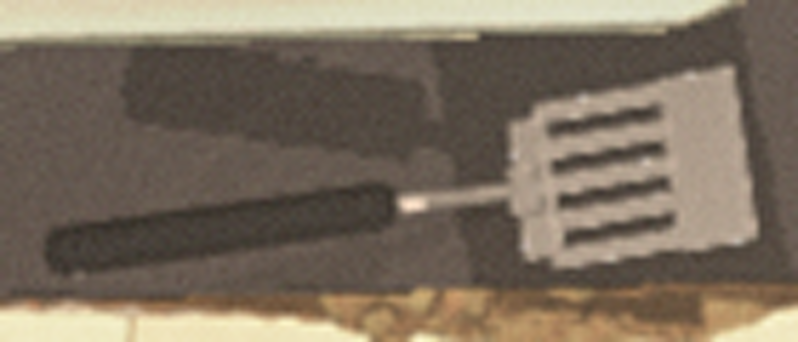

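Crop 1 (×5.3, origin 265,235) shows the sheet's corners at (97,40), (68,378), (735,83) and (720,423), the inner face of the rim at about x = 711, and the biscuit's centre at (480,263). Crop 2 (×5.7, origin 115,275) shows the blade's front corners at (737,66) and (760,240), and the handle running from (48,255) to (392,203).

```bash
python3 - <<'E'
from h import *
np.set_printoptions(precision=4,suppress=True)
z=load('top');C=cloud(z)
A=lambda u,v,h:world(z,265+(u-2)/5.3,235+(v-2)/5.3,height=h)
B=lambda u,v,h:world(z,115+(u-2)/5.7,275+(v-2)/5.7,height=h)
# worktop bias
m=C[230:240,270:400].reshape(-1,3); print('worktop z',np.median(m[:,2]))
TL,BL,TR,BR=A(97,40,.018),A(68,378,.018),A(735,83,.027),A(720,423,.027)
print('sheet',TL,BL,TR,BR,'rim in',A(713,85,.015),A(709,420,.015))
d=(TR+BR-TL-BL)/2; yaw=np.arctan2(d[1],d[0]);print('yaw',np.degrees(yaw),np.hypot(*d[:2]),'side yaw',np.degrees(np.arctan2(*(TL-BL)[1::-1])))
M=(TL+BL+TR+BR)/4; ex=np.array([np.cos(yaw),np.sin(yaw)]);ey=np.array([-ex[1],ex[0]])
P=C.reshape(-1,3)[C.reshape(-1,3)[:,2]>-.02]; q=P[:,:2]-M[:2]; X=q@ex;Y=q@ey
bz=A(480,263,.029);bx=(bz[:2]-M[:2])@ex;by=(bz[:2]-M[:2])@ey; print('M',M,'bisc',bz,bx,by)
s=(abs(X)<.125)&(abs(Y)<.065)&(np.hypot(X-bx,Y-by)>.06)&(P[:,2]<.05)
for o in (1,2): print(o,np.polyfit(X[s],P[s,2],o))
k=np.linalg.lstsq(np.c_[X[s],Y[s],np.ones(s.sum())],P[s,2],rcond=None)[0];print('plane',k,s.sum())
# rack
R_=[world(z,u,v,height=.024) for u,v in((276,158),(393,155),(396,213),(279,218))];print('rack',R_,np.mean(R_,0))
cb=world(z,361,183,height=.038);print('cooled',cb)
f1,f2=B(737,66,.002),B(760,240,.002);print('tip',(f1+f2)/2,np.linalg.norm(f1-f2)); r1,r2=B(515,125,.002),B(528,262,.002);print('rear',(r1+r2)/2)
h0,h1=B(48,255,.081),B(392,203,.045);print('handle',h0,h1)
# handle fit
hz=P[(P[:,0]<.41)&(P[:,0]>.34)&(P[:,1]>.24)&(P[:,1]<.38)&(P[:,2]>.035)&(P[:,2]<.11)]
l=np.polyfit(hz[:,1],hz[:,0],1);l2=np.polyfit(hz[:,1],hz[:,2],1);print('h fit',l,l2,hz[:,1].min(),hz[:,1].max(),len(hz))
E
```

```text
worktop z -0.0003720674834419677
sheet [0.5429 0.0272 0.018 ] [0.393  0.0413 0.018 ] [ 0.5149 -0.2552  0.027 ] [ 0.3665 -0.2395  0.027 ] rim in [ 0.5165 -0.2477  0.015 ] [ 0.3684 -0.237   0.015 ]
yaw -95.52356692531765 0.2828787331492377 side yaw -5.395561072728068
M [ 0.4543 -0.1065  0.0225] bisc [ 0.4376 -0.139   0.029 ] 0.03389262951555565 -0.013478727226582636
1 [-0.019   0.0149]
2 [ 0.0033 -0.019   0.0149]
plane [-0.0189 -0.0008  0.0149] 3885
rack [array([0.7525, 0.0416, 0.024 ]), array([ 0.7536, -0.2453,  0.024 ]), array([ 0.6064, -0.244 ,  0.024 ]), array([0.6007, 0.0355, 0.024 ])] [ 0.6783 -0.1031  0.024 ]
cooled [ 0.6787 -0.1621  0.038 ]
tip [0.4064 0.1163 0.002 ] 0.07218323662192447
rear [0.392  0.2093 0.002 ]
handle [0.3678 0.3696 0.081 ] [0.3865 0.2502 0.045 ]
h fit [-0.1486  0.4229] [ 0.303  -0.0311] 0.24684881643023698 0.37092654145647663 526
```

```bash
python3 -m handwheel '[0.079,-0.247,-0.066,0,0,-0.071,0.079,-0.247,-0.066,0,0,-0.071,0.079,-0.247,-0.066,0,0,-0.071,0.079,-0.247,-0.066,0,0,-0.071,0.079,-0.247,-0.066,0,0,-0.071]' 0.5 120; python3 -m handwheel '[0.079,-0.247,-0.066,0,0,-0.071,0.079,-0.247,-0.066,0,0,-0.071,0.079,-0.247,-0.066,0,0,-0.071,0.079,-0.247,-0.066,0,0,-0.071,0,0,0,0,0,0]'
```

```text
time: 0.52
eef_pos: [0.3335, 0.4295, 0.1998]
tcp_rot: [0.471, 0.882, -0.0, -0.0]
contact_force: [0.8, -0.5, -0.4]
opening: 0.498
finger_force: 0.0
time: 0.93
eef_pos: [0.381, 0.2777, 0.1584]
tcp_rot: [0.656, 0.754, -0.003, -0.0]
contact_force: [0.2, -0.4, 0.1]
opening: 0.504
finger_force: 0.0
```

```bash
python3 -m handwheel '[0,0,-0.19,0,0,0,0,0,-0.19,0,0,0,0,0,-0.19,0,0,0,0,0,-0.1,0,0,0,0,0,0,0,0,0]'; python3 - <<'E'
from h import *
p,d=snap('scene');cv2.imwrite('pics/s1.png',cv2.resize(p[190:310,90:290],None,fx=4,fy=4,interpolation=cv2.INTER_CUBIC))
print(ctrl.get_state()['eef_pos'])
E
```

```text
time: 1.35
eef_pos: [0.3779, 0.282, 0.0567]
tcp_rot: [0.653, 0.758, -0.004, -0.002]
contact_force: [-0.4, -1.0, 0.3]
opening: 0.5
finger_force: 0.0
[0.37937017 0.28270981 0.05882114]
```

View pics/s1.png

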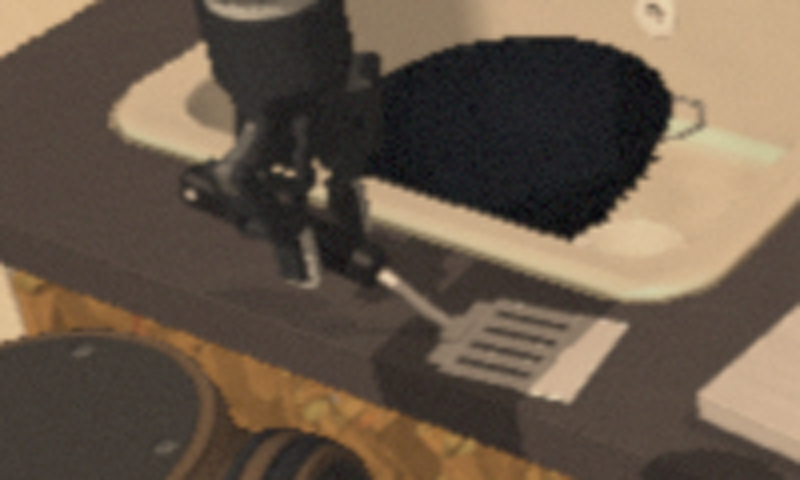

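The fingers straddle the handle: one shows in front at (300,270), the other behind at (355,220). I'll lower and close.

```bash
python3 -m handwheel '[0.01,0,-0.093,0,0,0,0,0,0,0,0,0,0,0,0,0,0,0]';python3 -m handwheel '[0,0,0,0,0,0,0,0,0,0,0,0,0,0,0,0,0,0,0,0,0,0,0,0,0,0,0,0,0,0]' 0 120; python3 -m handwheel '[0,0,0,0,0,0,0,0,0,0,0,0,0,0,0,0,0,0]';python3 -m handwheel '[0,0,0.13,0,0,0,0,0,0.13,0,0,0,0,0,0.13,0,0,0,0,0,0,0,0,0,0,0,0,0,0,0]'; python3 -m handwheel '[0,0,0,0,0,0,0,0,0,0,0,0,0,0,0,0,0,0]'
```

```text
time: 1.65
eef_pos: [0.383, 0.2836, 0.0477]
tcp_rot: [0.653, 0.758, 0.0, 0.0]
contact_force: [0.4, -0.7, 0.3]
opening: 0.496
finger_force: 0.0
time: 2.07
eef_pos: [0.3833, 0.2837, 0.048]
tcp_rot: [0.653, 0.758, 0.001, 0.0]
contact_force: [-1.0, 1.8, 5.7]
opening: 0.184
finger_force: 117.0
time: 2.32
eef_pos: [0.3833, 0.2837, 0.048]
tcp_rot: [0.653, 0.758, 0.001, 0.0]
contact_force: [-1.3, 1.0, 5.9]
opening: 0.184
finger_force: 117.1
time: 2.73
eef_pos: [0.383, 0.2834, 0.1056]
tcp_rot: [0.653, 0.757, 0.001, 0.0]
contact_force: [-0.4, 0.3, -2.5]
opening: 0.188
finger_force: 117.6
time: 2.98
eef_pos: [0.3816, 0.2827, 0.1036]
tcp_rot: [0.653, 0.757, -0.001, -0.001]
contact_force: [-0.5, -0.6, -1.7]
opening: 0.192
finger_force: 117.6
```

```bash
python3 -m handwheel '[0.11,-0.2,0,0,0,-0.031,0.11,-0.2,0,0,0,-0.031,0.11,-0.2,0,0,0,-0.031,0.11,-0.2,0,0,0,-0.031,0.11,-0.2,0,0,0,-0.031]'; python3 -m handwheel '[0,0,0,0,0,0,0,0,0,0,0,0,0,0,0,0,0,0,0,0,0,0,0,0]'; python3 - <<'E'
from h import *
p,d=snap('top');cv2.imwrite('pics/t2.png',cv2.resize(p[200:330,200:400],None,fx=4,fy=4,interpolation=cv2.INTER_CUBIC))
s=ctrl.get_state();print(s['eef_pos'],s['tcp_rot'],s['contact_force'])
C=cloud(load('top')).reshape(-1,3)
x,y,z=C.T
m=(z>.035)&(z<.095)&(y<.075)&(y>-.08)&(x>.38)&(x<.56); Q=C[m]
k=np.linalg.lstsq(np.c_[Q[:,:2],np.ones(m.sum())],Q[:,2],rcond=None)[0];r=Q[:,2]-np.c_[Q[:,:2],np.ones(m.sum())]@k
print(m.sum(),k,r.std(),Q.mean(0),Q.min(0),Q.max(0))
E
```

```text
time: 3.4
eef_pos: [0.465, 0.1318, 0.1043]
tcp_rot: [0.741, 0.672, -0.001, -0.001]
contact_force: [1.4, 1.1, -1.6]
opening: 0.189
finger_force: 117.5
time: 3.73
eef_pos: [0.4641, 0.1339, 0.1045]
tcp_rot: [0.74, 0.673, -0.001, -0.001]
contact_force: [0.2, 0.4, -2.5]
opening: 0.185
finger_force: 117.6
[0.46418454 0.13410774 0.10467205] [ 7.39381241e-01  6.73286654e-01 -4.68571982e-04 -4.92672679e-04] [ 0.41200054 -0.04575854 -1.61957027]
1056 [-0.00144294  0.02167289  0.05802819] 0.002355889976909586 [0.45186377 0.01205326 0.0576374 ] [ 0.4128174  -0.03606934  0.05094008] [0.48967447 0.07364685 0.0713897 ]
```

View pics/t2.png

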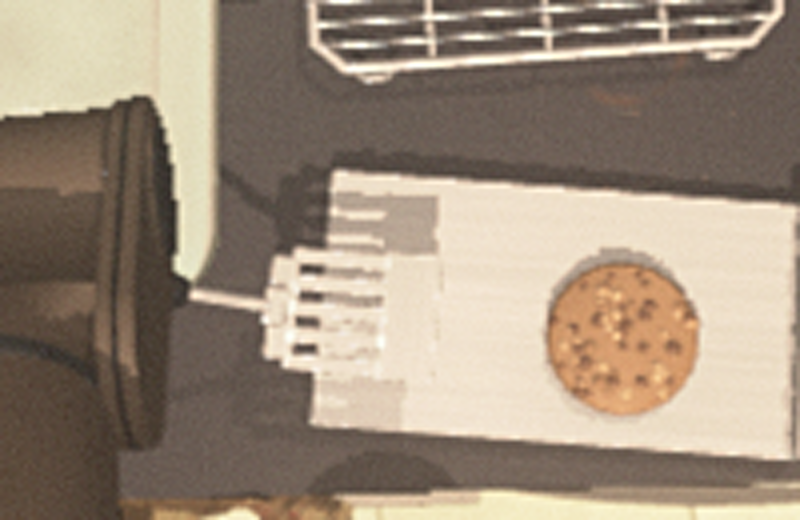

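The blade is over the bare end, with its front edge at crop x ≈ 437, y 255–378. It is in line with the biscuit at (622,338) and about 1.2° nose-down. Next I'll tilt it and lower it.

```bash
python3 -m handwheel '[0,0,-0.03,0.03,-0.003,0,0,0,-0.035,0.031,-0.003,0,0,0,-0.035,0,0,0,0,0,0,0,0,0,0,0,0,0,0,0]';python3 -m handwheel '[0,0,0,0,0,0,0,0,0,0,0,0,0,0,0,0,0,0]';  python3 -m handwheel '[0,0,-0.013,0,0,0,0,0,0,0,0,0,0,0,0,0,0,0]'; python3 -m handwheel '[0,0,-0.013,0,0,0,0,0,0,0,0,0,0,0,0,0,0,0]'
```

```text
time: 4.2
eef_pos: [0.4645, 0.1337, 0.0898]
tcp_rot: [0.739, 0.672, 0.035, -0.032]
contact_force: [-0.8, 1.0, -1.1]
opening: 0.191
finger_force: 117.5
time: 4.45
eef_pos: [0.4654, 0.1335, 0.0906]
tcp_rot: [0.739, 0.672, 0.036, -0.032]
contact_force: [-1.2, -1.2, -2.1]
opening: 0.19
finger_force: 117.5
time: 4.7
eef_pos: [0.465, 0.1332, 0.0882]
tcp_rot: [0.739, 0.672, 0.036, -0.032]
contact_force: [0.3, 0.4, -2.6]
opening: 0.192
finger_force: 117.5
time: 4.95
eef_pos: [0.465, 0.1332, 0.0862]
tcp_rot: [0.739, 0.672, 0.036, -0.032]
contact_force: [0.1, 0.6, -1.6]
opening: 0.189
finger_force: 117.5
```

```bash
cat > f.py <<'E'
from h import *
import sys
# average forces over state
s=ctrl.get_state();print(s['time'],s['eef_pos'].round(4),s['contact_force'].round(2),s['wrist_torque'].round(2))
E
python3 f.py; for i in 1 ; do python3 -m handwheel '[0,0,-0.01,0,0,0,0,0,0,0,0,0,0,0,0,0,0,0]'; done; python3 f.py; python3 -m handwheel '[0,0,-0.008,0,0,0,0,0,0,0,0,0,0,0,0,0,0,0]'; python3 f.py
```

```text
4.95 [0.465  0.1332 0.0862] [ 0.06  0.61 -1.64] [0.03 0.02 0.  ]
time: 5.2
eef_pos: [0.465, 0.1332, 0.0848]
tcp_rot: [0.739, 0.672, 0.036, -0.032]
contact_force: [-0.1, -0.2, -1.1]
opening: 0.185
finger_force: 117.5
5.2 [0.465  0.1332 0.0848] [-0.09 -0.17 -1.12] [ 0.02 -0.02 -0.05]
time: 5.45
eef_pos: [0.465, 0.1332, 0.0836]
tcp_rot: [0.739, 0.672, 0.036, -0.032]
contact_force: [0.0, 0.2, -2.0]
opening: 0.19
finger_force: 117.5
5.45 [0.465  0.1332 0.0836] [ 0.01  0.2  -2.02] [ 0.05  0.03 -0.02]
```

```bash
python3 -m handwheel '[0,0,-0.007,0,0,0,0,0,0,0,0,0,0,0,0,0,0,0]'; python3 f.py
```

```text
time: 5.7
eef_pos: [0.4651, 0.1332, 0.0825]
tcp_rot: [0.739, 0.672, 0.036, -0.032]
contact_force: [0.4, 0.2, -2.0]
opening: 0.192
finger_force: 117.5
5.7 [0.4651 0.1332 0.0825] [ 0.37  0.24 -2.02] [ 0.05 -0.05 -0.  ]
```

```bash
python3 -m handwheel '[0,0,-0.007,0,0,0,0,0,0,0,0,0,0,0,0,0,0,0]'; python3 f.py
```

```text
time: 5.95
eef_pos: [0.465, 0.1332, 0.0815]
tcp_rot: [0.739, 0.672, 0.036, -0.032]
contact_force: [0.3, -0.5, -1.5]
opening: 0.186
finger_force: 117.5
5.95 [0.465  0.1332 0.0815] [ 0.26 -0.45 -1.52] [0.1  0.02 0.03]
```

```bash
python3 -m handwheel '[0,0,-0.006,0,0,0,0,0,0,0,0,0,0,0,0,0,0,0]'; python3 f.py
```

```text
time: 6.2
eef_pos: [0.4653, 0.1332, 0.0808]
tcp_rot: [0.739, 0.672, 0.036, -0.032]
contact_force: [0.4, -0.2, -0.3]
opening: 0.187
finger_force: 117.5
6.2 [0.4653 0.1332 0.0808] [ 0.4  -0.19 -0.34] [-0.02  0.05 -0.03]
```

```bash
python3 -m handwheel '[0,0,-0.004,0,0,0,0,0,0,0,0,0,0,0,0,0,0,0]'; python3 f.py
```

```text
time: 6.45
eef_pos: [0.4653, 0.1332, 0.0803]
tcp_rot: [0.739, 0.672, 0.036, -0.032]
contact_force: [0.6, 0.7, 0.0]
opening: 0.19
finger_force: 117.6
6.45 [0.4653 0.1332 0.0803] [0.58 0.68 0.01] [ 0.    0.09 -0.04]
```

```bash
python3 -m handwheel '[0,0,-0.006,0,0,0,0,0,0,0,0,0,0,0,0,0,0,0]'; python3 f.py
```

```text
time: 6.7
eef_pos: [0.4654, 0.1333, 0.0795]
tcp_rot: [0.739, 0.672, 0.036, -0.032]
contact_force: [-0.3, 1.2, 1.1]
opening: 0.186
finger_force: 117.7
6.7 [0.4654 0.1333 0.0795] [-0.28  1.21  1.09] [-0.14  0.07 -0.05]
```

```bash
python3 -m handwheel '[0,0,-0.004,0,0,0,0,0,0,0,0,0,0,0,0,0,0,0]'; python3 f.py
```

```text
time: 6.95
eef_pos: [0.4654, 0.1333, 0.0789]
tcp_rot: [0.739, 0.672, 0.036, -0.032]
contact_force: [0.2, 1.7, 2.2]
opening: 0.193
finger_force: 117.8
6.95 [0.4654 0.1333 0.0789] [0.19 1.73 2.19] [-0.14  0.06 -0.04]
```

```bash
python3 -m handwheel '[0,0,-0.002,0,0,0,-0.0019,-0.02,-0.0004,0,0,0,-0.0038,-0.04,-0.0008,0,0,0,-0.0038,-0.04,-0.0008,0,0,0]'; python3 f.py
```

```text
time: 7.28
eef_pos: [0.4639, 0.1178, 0.0782]
tcp_rot: [0.739, 0.672, 0.036, -0.032]
contact_force: [0.2, 1.7, 3.4]
opening: 0.187
finger_force: 117.9
7.2833 [0.4639 0.1178 0.0782] [0.22 1.71 3.35] [-0.16  0.06  0.05]
```

```bash
python3 -m handwheel '[-0.0038,-0.04,-0.0008,0,0,0,-0.0038,-0.04,-0.0008,0,0,0]'; python3 f.py
```

```text
time: 7.45
eef_pos: [0.4626, 0.1054, 0.0778]
tcp_rot: [0.739, 0.672, 0.036, -0.032]
contact_force: [0.5, 2.2, 3.3]
opening: 0.191
finger_force: 118.0
7.45 [0.4626 0.1054 0.0778] [0.52 2.21 3.27] [-0.2   0.    0.02]
```

```bash
python3 -m handwheel '[-0.0038,-0.04,-0.0008,0,0,0,-0.0038,-0.04,-0.0008,0,0,0,-0.0038,-0.04,-0.0008,0,0,0]'; python3 f.py
```

```text
time: 7.7
eef_pos: [0.4608, 0.0875, 0.0774]
tcp_rot: [0.739, 0.672, 0.036, -0.032]
contact_force: [0.0, 1.1, 2.7]
opening: 0.19
finger_force: 118.0
7.7 [0.4608 0.0875 0.0774] [0.01 1.11 2.67] [-0.29  0.07  0.04]
```

```bash
python3 -m handwheel '[-0.0038,-0.04,-0.0008,0,0,0,-0.0038,-0.04,-0.0008,0,0,0,-0.0038,-0.04,-0.0008,0,0,0]'; python3 f.py
```

```text
time: 7.95
eef_pos: [0.4591, 0.0696, 0.077]
tcp_rot: [0.739, 0.672, 0.036, -0.032]
contact_force: [0.2, 1.7, 4.1]
opening: 0.19
finger_force: 118.1
7.95 [0.4591 0.0696 0.077 ] [0.25 1.72 4.13] [-0.29 -0.01 -0.  ]
```

```bash
python3 -m handwheel '[-0.0038,-0.04,-0.0008,0,0,0,-0.0038,-0.04,-0.0008,0,0,0,-0.0038,-0.04,-0.0008,0,0,0]'; python3 f.py
```

```text
time: 8.2
eef_pos: [0.4574, 0.0517, 0.0767]
tcp_rot: [0.739, 0.672, 0.036, -0.032]
contact_force: [0.7, 3.0, 3.9]
opening: 0.185
finger_force: 118.1
8.2 [0.4574 0.0517 0.0767] [0.7  2.98 3.86] [-0.17  0.01  0.01]
```

```bash
python3 -m handwheel '[-0.0038,-0.04,-0.0008,0,0,0,-0.0038,-0.04,-0.0008,0,0,0,-0.0038,-0.04,-0.0008,0,0,0]'; python3 f.py
```

```text
time: 8.45
eef_pos: [0.4557, 0.0337, 0.0763]
tcp_rot: [0.739, 0.672, 0.036, -0.032]
contact_force: [0.7, 2.7, 3.2]
opening: 0.19
finger_force: 118.1
8.45 [0.4557 0.0337 0.0763] [0.71 2.68 3.25] [-0.16  0.01 -0.04]
```

```bash
python3 -m handwheel '[-0.0038,-0.04,-0.0008,0,0,0,-0.0038,-0.04,-0.0008,0,0,0,-0.0038,-0.04,-0.0008,0,0,0]'; python3 f.py
python3 - <<'E'
from h import *
p,d=snap('scene');cv2.imwrite('pics/s3.png',cv2.resize(p[230:360,240:440],None,fx=4,fy=4,interpolation=cv2.INTER_CUBIC))
E
```

```text
time: 8.7
eef_pos: [0.4539, 0.0156, 0.0759]
tcp_rot: [0.739, 0.672, 0.036, -0.032]
contact_force: [0.5, 3.0, 4.0]
opening: 0.188
finger_force: 118.1
8.7 [0.4539 0.0156 0.0759] [0.55 3.02 4.  ] [-0.2   0.03 -0.05]
```

View pics/s3.png

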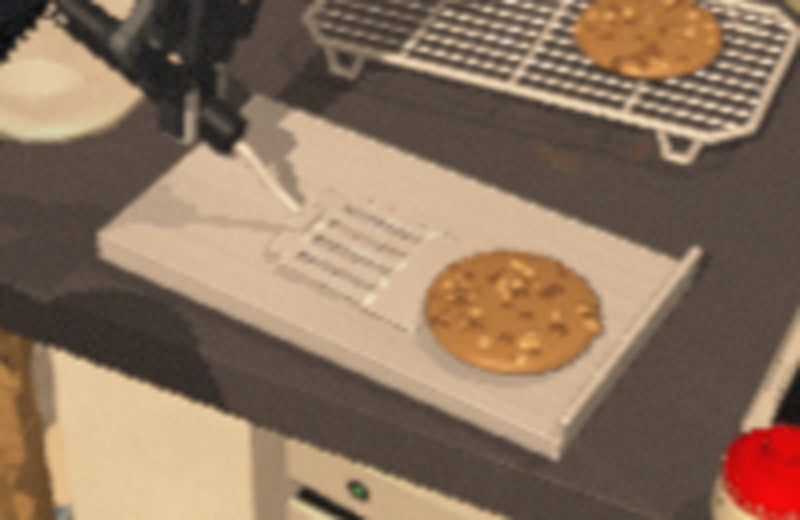

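The blade is pushing the biscuit, at crop (515,312), towards the turned-up end, as expected. Continuing the sweep.

```bash
python3 -m handwheel '[-0.0038,-0.04,-0.0008,0,0,0,-0.0038,-0.04,-0.0008,0,0,0,-0.0019,-0.02,-0.0004,0,0,0]'; python3 f.py
```

```text
time: 9.0
eef_pos: [0.4526, 0.0006, 0.0756]
tcp_rot: [0.739, 0.672, 0.036, -0.032]
contact_force: [0.7, 3.0, 3.6]
opening: 0.185
finger_force: 118.2
9.0 [0.4526 0.0006 0.0756] [0.73 2.98 3.6 ] [-0.09 -0.06 -0.05]
```

```bash
python3 -m handwheel '[-0.0029,-0.03,-0.0006,0,0,0,-0.0029,-0.03,-0.0006,0,0,0,-0.0029,-0.03,-0.0006,0,0,0]'; python3 f.py
```

```text
time: 9.25
eef_pos: [0.4512, -0.0127, 0.0753]
tcp_rot: [0.739, 0.672, 0.036, -0.032]
contact_force: [-0.2, 3.4, 4.4]
opening: 0.185
finger_force: 118.2
9.25 [ 0.4512 -0.0127  0.0753] [-0.17  3.45  4.41] [-0.15 -0.02 -0.03]
```

```bash
python3 -m handwheel '[-0.0029,-0.03,-0.0006,0,0,0,-0.0029,-0.03,-0.0006,0,0,0,-0.0029,-0.03,-0.0006,0,0,0]'; python3 f.py
```

```text
time: 9.5
eef_pos: [0.4499, -0.0262, 0.0751]
tcp_rot: [0.739, 0.672, 0.036, -0.032]
contact_force: [0.5, 2.9, 4.6]
opening: 0.188
finger_force: 118.2
9.5 [ 0.4499 -0.0262  0.0751] [0.52 2.93 4.61] [-0.21  0.03 -0.01]
```

```bash
python3 -m handwheel '[-0.0029,-0.03,-0.0005,0,0,0,-0.0029,-0.03,-0.0005,0,0,0,-0.0029,-0.03,-0.0005,0,0,0]'; python3 f.py
```

```text
time: 9.75
eef_pos: [0.4486, -0.0397, 0.0749]
tcp_rot: [0.739, 0.672, 0.036, -0.032]
contact_force: [0.8, 2.6, 4.9]
opening: 0.184
finger_force: 118.2
9.75 [ 0.4486 -0.0397  0.0749] [0.83 2.63 4.94] [-0.05 -0.07  0.02]
```

```bash
python3 -m handwheel '[-0.0029,-0.03,-0.0006,0,0,0,-0.0029,-0.03,-0.0006,0,0,0,-0.0029,-0.03,-0.0006,0,0,0]'; python3 f.py
```

```text
time: 10.0
eef_pos: [0.4473, -0.0532, 0.0746]
tcp_rot: [0.739, 0.672, 0.036, -0.032]
contact_force: [0.4, 4.2, 4.6]
opening: 0.189
finger_force: 118.2
10.0 [ 0.4473 -0.0532  0.0746] [0.39 4.24 4.65] [-0.09  0.02  0.01]
```

```bash
python3 -m handwheel '[-0.0029,-0.03,-0.0006,0,0,0,-0.0029,-0.03,-0.0006,0,0,0,-0.0019,-0.02,-0.0004,0,0,0,0,0,0,0,0,0]'; python3 f.py
python3 - <<'E'
from h import *
p,d=snap('top');cv2.imwrite('pics/t4.png',cv2.resize(p[220:330,230:420],None,fx=4,fy=4,interpolation=cv2.INTER_CUBIC))
E
```

```text
time: 10.33
eef_pos: [0.4461, -0.0656, 0.0743]
tcp_rot: [0.739, 0.672, 0.035, -0.032]
contact_force: [0.4, 1.4, 3.6]
opening: 0.185
finger_force: 118.2
10.3333 [ 0.4461 -0.0656  0.0743] [0.42 1.37 3.61] [-0.46  0.06  0.02]
```

View pics/t4.png

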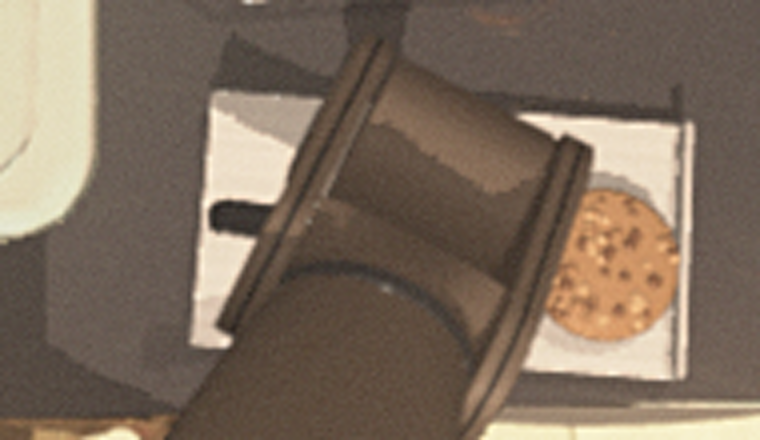

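The biscuit now sits against the turned-up end at crop (610,265), with the blade beneath it. I'll go a few millimetres further and then hold.

```bash
python3 -m handwheel '[-0.0019,-0.02,-0.0004,0,0,0,-0.0015,-0.016,-0.0003,0,0,0,0,0,0,0,0,0,0,0,0,0,0,0]'; python3 f.py
```

```text
time: 10.72
eef_pos: [0.4456, -0.0704, 0.0742]
tcp_rot: [0.739, 0.672, 0.035, -0.032]
contact_force: [0.5, 1.5, 3.3]
opening: 0.188
finger_force: 118.2
10.7167 [ 0.4456 -0.0704  0.0742] [0.5  1.52 3.25] [-0.37  0.06 -0.08]
```

```bash
python3 -m handwheel '[-0.0012,-0.012,-0.0002,0,0,0,0,0,0,0,0,0,0,0,0,0,0,0,0,0,0,0,0,0]'; python3 f.py
python3 -m handwheel '[0.001,0.01,0.01,-0.0155,0.0015,0,0.001,0.012,0.02,-0.0155,0.0015,0,0.001,0.012,0.02,-0.0155,0.0015,0,0.001,0.012,0.02,-0.0155,0.0015,0]'
python3 -m handwheel '[0.001,0.012,0.03,-0.0155,0.0015,0,0.001,0.012,0.03,-0.0155,0.0015,0,0,0,0.03,0,0,0,0,0,0.03,0,0,0,0,0,0,0,0,0]'
python3 - <<'E'
from h import *
p,d=snap('scene');cv2.imwrite('pics/s5.png',cv2.resize(p[210:360,240:440],None,fx=4,fy=4,interpolation=cv2.INTER_CUBIC))
E
```

```text
time: 11.05
eef_pos: [0.4455, -0.072, 0.0742]
tcp_rot: [0.739, 0.672, 0.036, -0.032]
contact_force: [0.6, 3.1, 3.0]
opening: 0.188
finger_force: 118.2
11.05 [ 0.4455 -0.072   0.0742] [0.58 3.11 2.96] [-0.22  0.09 -0.01]
time: 11.38
eef_pos: [0.4445, -0.0646, 0.0832]
tcp_rot: [0.74, 0.672, -0.002, -0.001]
contact_force: [-0.7, 0.6, -2.9]
opening: 0.187
finger_force: 117.5
time: 11.8
eef_pos: [0.4464, -0.0616, 0.1029]
tcp_rot: [0.74, 0.672, -0.018, 0.017]
contact_force: [0.3, 0.3, -2.7]
opening: 0.186
finger_force: 117.5
```

View pics/s5.png

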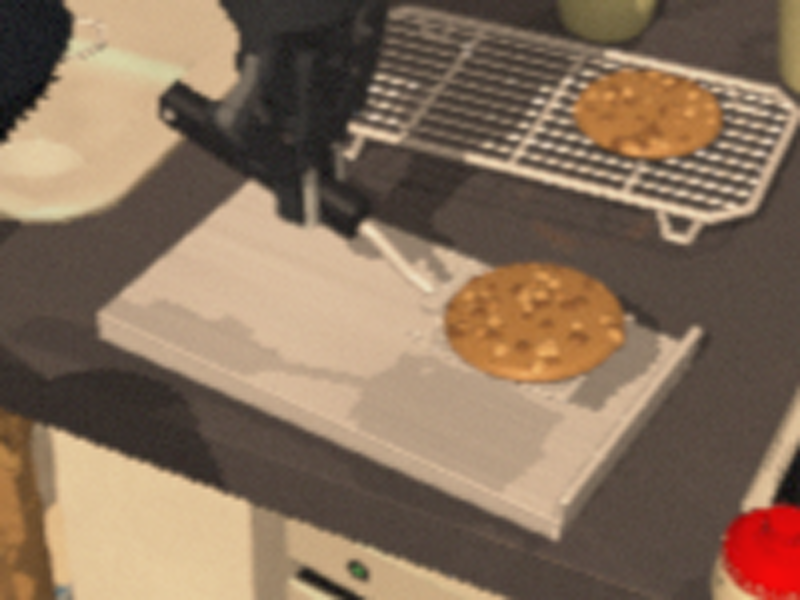

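The biscuit rides fully on the blade, clear of the sheet, at crop (535,322). I'll lift it and carry it to the rack.

```bash
python3 -m handwheel '[0,0,0.05,0,0,0,0,0,0.1,0,0,0,0,0,0.15,0,0,0,0,0,0.1,0,0,0,0,0,0.05,0,0,0]'
python3 -m handwheel '[0,0,0,0,0,0,0,0,0,0,0,0,0,0,0,0,0,0,0,0,0,0,0,0]'
python3 -m handwheel '[0.033,0.0225,0,0,0,0,0.066,0.045,0,0,0,0,0.099,0.0675,0,0,0,0,0.132,0.09,0,0,0,0,0.132,0.09,0,0,0,0]'
python3 -m handwheel '[0.132,0.09,0,0,0,0,0.132,0.09,0,0,0,0,0.132,0.09,0,0,0,0,0.132,0.09,0,0,0,0,0.132,0.09,0,0,0,0]'
python3 -m handwheel '[0.132,0.09,0,0,0,0,0.116,0.079,0,0,0,0,0.099,0.0675,0,0,0,0,0.066,0.045,0,0,0,0,0.033,0.0225,0,0,0,0]'
python3 -m handwheel '[0,0,0,0,0,0,0,0,0,0,0,0,0,0,0,0,0,0]'
python3 - <<'E'
from h import *
p,d=snap('top');cv2.imwrite('pics/t6.png',cv2.resize(p[110:270,220:420],None,fx=3.7,fy=3.7,interpolation=cv2.INTER_CUBIC))
s=ctrl.get_state();print(s['eef_pos'],s['tcp_rot'],s['qpos'].round(2))
E
```

```text
time: 12.27
eef_pos: [0.4475, -0.0621, 0.1728]
tcp_rot: [0.74, 0.672, -0.018, 0.019]
contact_force: [0.5, -0.5, -2.4]
opening: 0.189
finger_force: 117.5
time: 12.6
eef_pos: [0.4455, -0.0612, 0.1687]
tcp_rot: [0.74, 0.672, -0.019, 0.016]
contact_force: [0.4, 0.5, -1.8]
opening: 0.187
finger_force: 117.5
time: 13.02
eef_pos: [0.517, -0.0131, 0.1698]
tcp_rot: [0.74, 0.672, -0.019, 0.017]
contact_force: [0.5, -0.6, -1.9]
opening: 0.191
finger_force: 117.5
time: 13.43
eef_pos: [0.6163, 0.0551, 0.1692]
tcp_rot: [0.74, 0.673, -0.019, 0.017]
contact_force: [-0.3, 0.2, -2.1]
opening: 0.19
finger_force: 117.5
time: 13.85
eef_pos: [0.6832, 0.1009, 0.169]
tcp_rot: [0.739, 0.673, -0.018, 0.017]
contact_force: [-0.8, 0.4, -2.5]
opening: 0.189
finger_force: 117.5
time: 14.1
eef_pos: [0.6811, 0.0988, 0.1696]
tcp_rot: [0.74, 0.672, -0.019, 0.017]
contact_force: [0.5, -0.3, -2.5]
opening: 0.187
finger_force: 117.4
[0.68106148 0.09859638 0.16988514] [ 0.73984579  0.67229888 -0.01900497  0.01676991] [ 0.01  0.39  1.6  -0.05  1.16  0.13]
```

View pics/t6.png

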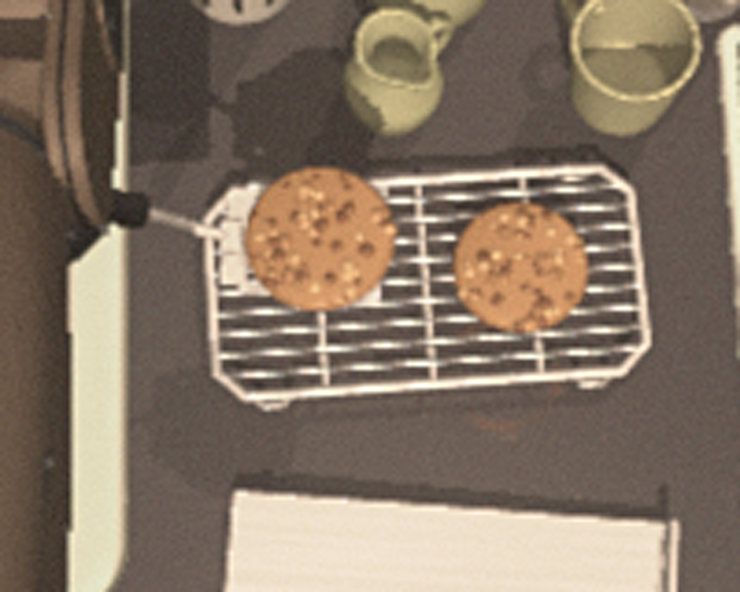

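The biscuit is on the blade at crop (320,238), above the rack's empty half. The cooled biscuit is at (520,267) and has not moved.

```bash
python3 - <<'E'
from h import *
np.set_printoptions(precision=4,suppress=True)
z=load('top');P=lambda u,v,h:world(z,220+(u-1.3)/3.7,110+(v-1.3)/3.7,height=h)
print(P(320,238,.143),P(520,267,.038)); d=z['d'][172:177,303:310];print(cloud(z)[172:177,303:310].reshape(-1,3).mean(0))
E4=[P(205,215,.024),P(635,185,.024),P(650,345,.024),P(215,375,.024)]
print(E4,'mid long edges',P(425,172,.024),P(440,392,.024))
print('ends',P(208,290,.024),P(643,270,.024))
E
```

```text
[ 0.6659 -0.0325  0.143 ] [ 0.6817 -0.1603  0.038 ]
[ 0.6656 -0.0322  0.1438]
[array([0.7274, 0.044 , 0.024 ]), array([ 0.7416, -0.2404,  0.024 ]), array([ 0.6315, -0.2439,  0.024 ]), array([0.618 , 0.0383, 0.024 ])] mid long edges [ 0.754  -0.1018  0.024 ] [ 0.6033 -0.1066  0.024 ]
ends [0.6756 0.0424 0.024 ] [ 0.6826 -0.2423  0.024 ]
```

```bash
python3 -m handwheel '[0.005,-0.006,-0.036,0.011,-0.001,0,0.011,-0.012,-0.072,0.022,-0.0021,0,0.011,-0.012,-0.072,0.022,-0.0021,0,0.011,-0.012,-0.072,0.022,-0.0021,0,0.011,-0.012,-0.072,0.022,-0.0021,0]'
python3 -m handwheel '[0.011,-0.012,-0.072,0.022,-0.0021,0,0.005,-0.006,-0.036,0.011,-0.001,0,0,0,0,0,0,0,0,0,0,0,0,0,0,0,0,0,0,0]'
python3 - <<'E'
from h import *
p,d=snap('scene');cv2.imwrite('pics/s7.png',cv2.resize(p[180:290,290:450],None,fx=5,fy=5,interpolation=cv2.INTER_CUBIC))
E
python3 f.py
```

```text
time: 14.57
eef_pos: [0.6887, 0.0901, 0.1211]
tcp_rot: [0.739, 0.671, 0.04, -0.036]
contact_force: [0.0, 0.2, -2.4]
opening: 0.188
finger_force: 117.3
time: 14.98
eef_pos: [0.6918, 0.0881, 0.1064]
tcp_rot: [0.738, 0.671, 0.059, -0.052]
contact_force: [0.1, -0.0, -2.2]
opening: 0.183
finger_force: 117.4
15.0333 [0.6919 0.0883 0.1066] [-0.47 -0.06 -2.19] [ 0.11 -0.01  0.02]
```

View pics/s7.png

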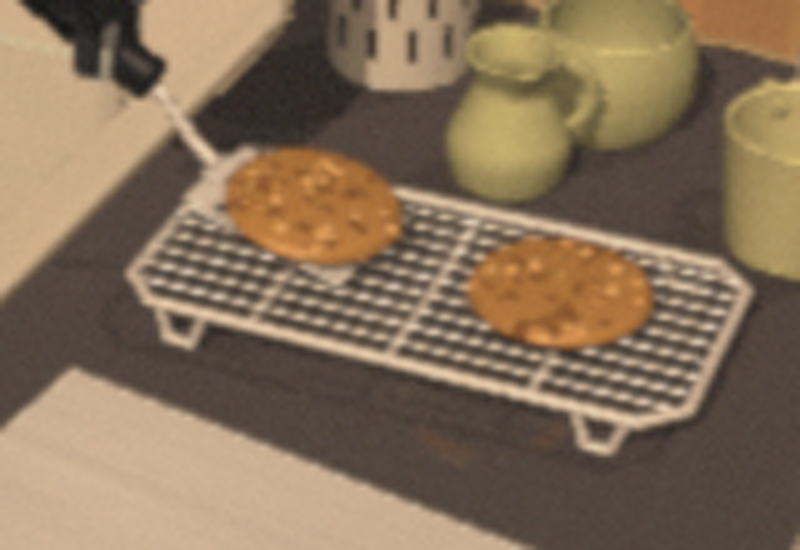

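The biscuit is still on the blade at crop (315,205), just above the rack's empty half. I'll tilt further to start it sliding.

```bash
python3 -m handwheel '[-0.0017,-0.018,0.024,0.02,-0.0019,0,-0.0017,-0.018,0.024,0.02,-0.0019,0,-0.0017,-0.018,0.024,0.02,-0.0019,0,-0.0017,-0.018,0.024,0.02,-0.0019,0,-0.0017,-0.018,0.024,0.02,-0.0019,0]'
python3 -m handwheel '[0,0,0,0,0,0,0,0,0,0,0,0,0,0,0,0,0,0]'
python3 - <<'E'
from h import *
p,d=snap('top');z=load('top');C=cloud(z)
h=cv2.cvtColor(p,cv2.COLOR_BGR2HSV); m=((h[...,0]<20)&(h[...,1]>110)&(h[...,2]>90)); m[:140]=0;m[225:]=0;m[:,:260]=0;m[:,400:]=0
n,l,st,ce=cv2.connectedComponentsWithStats(m.astype(np.uint8))
for i in range(1,n):
    if st[i,4]>200:
        Q=C[l==i];k=np.linalg.lstsq(np.c_[Q[:,:2]-Q[:,:2].mean(0),np.ones(len(Q))],Q[:,2],rcond=None)[0];print(st[i],ce[i].round(1),Q.mean(0).round(4),k.round(3))
E
python3 f.py
```

```text
time: 15.45
eef_pos: [0.6905, 0.0749, 0.1249]
tcp_rot: [0.73, 0.665, 0.117, -0.105]
contact_force: [-1.3, -2.0, -2.7]
opening: 0.187
finger_force: 117.4
time: 15.7
eef_pos: [0.6902, 0.075, 0.1238]
tcp_rot: [0.731, 0.665, 0.116, -0.105]
contact_force: [0.5, 0.6, -2.2]
opening: 0.189
finger_force: 117.5
[ 342  164   37   36 1002] [360.1 181.8] [ 0.6821 -0.16    0.0375] [-0.615  0.174  0.038]
[297 166  30  36 654] [312.7 185.6] [ 0.6652 -0.0467  0.0668] [-2.23  -0.57   0.067]
15.75 [0.6901 0.0752 0.1236] [-0.41  0.77 -2.81] [-0.03  0.01  0.01]
```

I've viewed 11 pictures, which is one over the limit of 10, so from here I'll only use measurements.

```bash
cat > b.py <<'E'
from h import *
import sys
np.set_printoptions(precision=3,suppress=True)
def plane(Q):
    for _ in range(4):
        c=Q.mean(0); k=np.linalg.lstsq(np.c_[Q[:,:2]-c[:2],np.ones(len(Q))],Q[:,2],rcond=None)[0]
        r=Q[:,2]-np.c_[Q[:,:2]-c[:2],np.ones(len(Q))]@k; Q=Q[abs(r)<.006]
    return c,k[:2],len(Q)
for cam in ('scene','top'):
    p,d=snap(cam);C=cloud(load(cam));h=cv2.cvtColor(p,cv2.COLOR_BGR2HSV)
    m=(h[...,0]>5)&(h[...,0]<20)&(h[...,1]>100)&(h[...,2]>90)&(C[...,0]>.56)&(C[...,0]<.76)&(C[...,1]>-.23)&(C[...,1]<.08)&(C[...,2]>.028)&(C[...,2]<.12)
    n,l,st,ce=cv2.connectedComponentsWithStats(cv2.morphologyEx(m.astype(np.uint8),cv2.MORPH_CLOSE,np.ones((3,3))))
    for i in range(1,n):
        if st[i,4]>150:
            Q=C[(l==i)&m]; print(cam,st[i],*plane(Q),'y',np.percentile(Q[:,1],[1,99]),'x',np.percentile(Q[:,0],[1,99]))
s=ctrl.get_state();print(s['time'],s['eef_pos'],s['contact_force'])
E
python3 b.py
```

```text
scene [336 209  34  26 669] [ 0.67  -0.038  0.051] [0.048 0.338] 659 y [-0.076  0.002] x [0.633 0.713]
scene [383 227  37  23 647] [ 0.674 -0.162  0.038] [0.029 0.01 ] 635 y [-0.202 -0.121] x [0.637 0.718]
top [ 342  165   37   35 1009] [ 0.682 -0.161  0.037] [ 0.005 -0.006] 989 y [-0.201 -0.12 ] x [0.642 0.724]
top [298 167  29  35 639] [ 0.671 -0.047  0.048] [0.046 0.345] 618 y [-0.076 -0.014] x [0.636 0.716]
15.85 [0.69  0.075 0.123] [-0.384 -0.232 -2.543]
```

```bash
python3 -m handwheel '[-0.002,-0.024,0.029,0.022,-0.002,0,-0.002,-0.024,0.029,0.022,-0.002,0,0,0,0,0,0,0,0,0,0,0,0,0,0,0,0,0,0,0]'; python3 b.py
```

```text
time: 16.27
eef_pos: [0.6894, 0.0676, 0.1319]
tcp_rot: [0.726, 0.66, 0.141, -0.129]
contact_force: [0.4, -1.0, -2.6]
opening: 0.186
finger_force: 117.5
scene [340 210  34  28 684] [ 0.67  -0.047  0.049] [0.056 0.403] 664 y [-0.084 -0.008] x [0.633 0.715]
scene [383 227  37  23 645] [ 0.674 -0.162  0.038] [0.028 0.011] 634 y [-0.202 -0.121] x [0.638 0.718]
top [ 342  165   37   35 1009] [ 0.682 -0.161  0.037] [ 0.003 -0.01 ] 984 y [-0.202 -0.12 ] x [0.642 0.723]
top [310 172  21  30 368] [ 0.666 -0.064  0.042] [0.074 0.448] 361 y [-0.086 -0.04 ] x [0.636 0.705]
16.3667 [0.689 0.068 0.132] [-0.135 -0.081 -2.256]
```

```bash
python3 -m handwheel '[0.001,0.014,0,0,0,0,0.0025,0.027,0,0,0,0,0.0025,0.027,0,0,0,0,0.0025,0.027,0,0,0,0,0,0,0,0,0,0]'; python3 b.py
```

```text
time: 16.78
eef_pos: [0.6907, 0.0829, 0.1322]
tcp_rot: [0.726, 0.661, 0.141, -0.129]
contact_force: [0.6, -0.0, -1.7]
opening: 0.189
finger_force: 117.5
scene [339 212  34  26 662] [ 0.671 -0.046  0.047] [0.044 0.316] 650 y [-0.084 -0.006] x [0.634 0.714]
scene [383 227  37  23 646] [ 0.674 -0.162  0.038] [0.03  0.008] 630 y [-0.202 -0.121] x [0.637 0.719]
top [ 342  165   37   35 1009] [ 0.682 -0.161  0.037] [ 0.014 -0.007] 989 y [-0.202 -0.12 ] x [0.642 0.724]
top [302 167  28  35 609] [ 0.67  -0.056  0.043] [0.044 0.337] 584 y [-0.083 -0.023] x [0.637 0.714]
16.8833 [0.691 0.082 0.132] [-0.289  0.368 -1.328]
```

```bash
python3 -m handwheel '[0.0025,0.027,0,0,0,0,0.0025,0.027,0,0,0,0,0.0025,0.027,0,0,0,0,0.0025,0.027,0,0,0,0,0.0025,0.027,0,0,0,0]'; python3 b.py
```

```text
time: 17.3
eef_pos: [0.6926, 0.1023, 0.1321]
tcp_rot: [0.726, 0.66, 0.141, -0.129]
contact_force: [0.1, -0.7, -2.2]
opening: 0.188
finger_force: 117.5
scene [338 214  35  24 638] [ 0.67  -0.044  0.043] [0.04  0.202] 628 y [-0.083 -0.003] x [0.633 0.714]
scene [383 227  37  23 646] [ 0.674 -0.163  0.038] [0.033 0.017] 639 y [-0.202 -0.121] x [0.637 0.719]
top [ 342  165   37   35 1012] [ 0.682 -0.161  0.037] [ 0.011 -0.002] 993 y [-0.202 -0.12 ] x [0.642 0.723]
top [294 167  36  35 911] [ 0.675 -0.045  0.043] [0.029 0.194] 896 y [-0.083 -0.007] x [0.637 0.719]
17.4 [0.693 0.103 0.132] [-0.131  0.005 -2.991]
```

```bash
python3 -m handwheel '[0.0025,0.027,0,0,0,0,0.0025,0.027,0,0,0,0,0.0025,0.027,0,0,0,0,0.0025,0.027,0,0,0,0,0.0025,0.027,0,0,0,0]'; python3 b.py
```

```text
time: 17.82
eef_pos: [0.6945, 0.1225, 0.1321]
tcp_rot: [0.726, 0.66, 0.141, -0.129]
contact_force: [0.4, 0.9, -2.0]
opening: 0.191
finger_force: 117.5
scene [338 216  35  22 608] [ 0.67  -0.044  0.04 ] [0.03  0.098] 595 y [-0.083 -0.002] x [0.633 0.715]
scene [383 227  37  23 646] [ 0.674 -0.163  0.038] [0.03  0.009] 631 y [-0.202 -0.121] x [0.637 0.718]
top [ 342  165   37   35 1009] [ 0.682 -0.161  0.037] [ 0.011 -0.002] 990 y [-0.202 -0.12 ] x [0.642 0.724]
top [ 293  167   37   36 1016] [ 0.678 -0.042  0.039] [0.012 0.068] 988 y [-0.083 -0.   ] x [0.637 0.72 ]
17.9167 [0.694 0.123 0.132] [-0.487 -0.141 -2.268]
```

```bash
python3 -m handwheel '[0.0025,0.027,0,0,0,0,0.0025,0.027,0,0,0,0,0.0025,0.027,0,0,0,0,0.0025,0.027,0,0,0,0,0.0025,0.027,0,0,0,0]'; python3 b.py
```

```text
time: 18.33
eef_pos: [0.6964, 0.1428, 0.1322]
tcp_rot: [0.726, 0.66, 0.141, -0.129]
contact_force: [-0.4, -0.5, -1.6]
opening: 0.186
finger_force: 117.5
scene [337 217  36  21 589] [ 0.67  -0.043  0.038] [0.023 0.02 ] 572 y [-0.083 -0.002] x [0.633 0.715]
scene [383 227  37  23 646] [ 0.674 -0.163  0.038] [0.022 0.01 ] 630 y [-0.202 -0.121] x [0.638 0.718]
top [ 342  165   37   35 1009] [ 0.682 -0.161  0.037] [ 0.01  -0.004] 993 y [-0.202 -0.12 ] x [0.642 0.723]
top [ 293  168   37   35 1017] [ 0.677 -0.042  0.037] [-0.001  0.002] 1003 y [-0.083 -0.002] x [0.637 0.72 ]
18.4333 [0.696 0.143 0.132] [-0.096 -0.566 -1.326]
```

The biscuit lies flat at about (0.675, -0.042), and the cooled one has not moved. I'll withdraw, level the blade and carry the turner back.

```bash
python3 -m handwheel '[0.005,0.05,0,0,0,0,0.005,0.05,0.03,0,0,0,0,0.03,0.1,-0.064,0.006,0,0,0,0.1,-0.064,0.006,0,0,0,0,-0.064,0.006,0]'
python3 -m handwheel '[0,0,0,-0.064,0.006,0,-0.1,0.04,0,0,0,0.0155,-0.21,0.083,0,0,0,0.0155,-0.21,0.083,0,0,0,0.0155,-0.21,0.083,0,0,0,0.0155]'
python3 -m handwheel '[-0.21,0.083,0,0,0,0.0155,-0.21,0.083,0,0,0,0.0155,-0.21,0.083,0,0,0,0.0155,-0.21,0.083,0,0,0,0.0155,-0.21,0.083,0,0,0,0.0155]'
python3 -m handwheel '[-0.21,0.083,0,0,0,0.0155,0,0,0,0,0,0,0,0,0,0,0,0]'
```

```text
time: 18.85
eef_pos: [0.7003, 0.1624, 0.172]
tcp_rot: [0.74, 0.672, 0.032, -0.023]
contact_force: [1.4, 0.1, -0.3]
opening: 0.191
finger_force: 117.7
time: 19.27
eef_pos: [0.5872, 0.2064, 0.1668]
tcp_rot: [0.706, 0.708, -0.006, 0.006]
contact_force: [-0.6, 0.4, -0.6]
opening: 0.19
finger_force: 117.6
time: 19.68
eef_pos: [0.4293, 0.2686, 0.1672]
tcp_rot: [0.662, 0.75, -0.005, 0.007]
contact_force: [0.0, 0.0, -2.0]
opening: 0.186
finger_force: 117.6
time: 19.93
eef_pos: [0.398, 0.2811, 0.1671]
tcp_rot: [0.652, 0.758, -0.005, 0.007]
contact_force: [1.0, -0.7, -0.9]
opening: 0.19
finger_force: 117.6
```

```bash
python3 -m handwheel '[-0.1,0.016,-0.1,0,0,0,0,0,-0.19,0,0,0,0,0,-0.19,0,0,0,0,0,-0.19,0,0,0,0,0,-0.04,0,0,0]'
python3 -m handwheel '[0,0,0,0,0,0,0,0,0,0,0,0,0,0,0,0,0,0]'
```

```text
time: 20.35
eef_pos: [0.3826, 0.2809, 0.0562]
tcp_rot: [0.653, 0.757, -0.009, 0.006]
contact_force: [-1.0, -0.7, -2.6]
opening: 0.189
finger_force: 117.7
time: 20.6
eef_pos: [0.3865, 0.283, 0.0622]
tcp_rot: [0.653, 0.757, -0.004, 0.008]
contact_force: [-0.2, 0.3, -2.3]
opening: 0.19
finger_force: 117.6
```

```bash
python3 -m handwheel '[0,0,-0.025,0,0,0,0,0,0,0,0,0,0,0,0,0,0,0]';python3 f.py; python3 -m handwheel '[0,0,-0.015,0,0,0,0,0,0,0,0,0,0,0,0,0,0,0]';python3 f.py
```

```text
time: 20.85
eef_pos: [0.3849, 0.2826, 0.0572]
tcp_rot: [0.653, 0.757, -0.005, 0.008]
contact_force: [0.3, 0.1, -1.6]
opening: 0.188
finger_force: 117.7
20.85 [0.3849 0.2826 0.0572] [ 0.29  0.14 -1.56] [ 0.21  0.06 -0.01]
time: 21.1
eef_pos: [0.3842, 0.2823, 0.0541]
tcp_rot: [0.653, 0.758, -0.006, 0.007]
contact_force: [0.1, 0.5, -2.7]
opening: 0.186
finger_force: 117.7
21.1 [0.3842 0.2823 0.0541] [ 0.12  0.52 -2.68] [ 0.16  0.04 -0.04]
```

```bash
python3 -m handwheel '[0,0,-0.018,0,0,0,0,0,0,0,0,0,0,0,0,0,0,0]';python3 f.py
```

```text
time: 21.35
eef_pos: [0.3841, 0.2822, 0.0511]
tcp_rot: [0.653, 0.757, -0.006, 0.007]
contact_force: [-0.2, -0.5, -1.3]
opening: 0.188
finger_force: 117.7
21.35 [0.3841 0.2822 0.0511] [-0.21 -0.47 -1.26] [ 0.18  0.03 -0.01]
```

```bash
python3 -m handwheel '[0,0,-0.015,0,0,0,0,0,0,0,0,0,0,0,0,0,0,0]';python3 f.py
```

```text
time: 21.6
eef_pos: [0.3842, 0.2822, 0.049]
tcp_rot: [0.653, 0.758, -0.006, 0.007]
contact_force: [-0.5, -0.8, -1.6]
opening: 0.192
finger_force: 117.7
21.6 [0.3842 0.2822 0.049 ] [-0.49 -0.81 -1.63] [ 0.13  0.06 -0.02]
```

```bash
python3 -m handwheel '[0,0,-0.006,0,0,0,0,0,0,0,0,0,0,0,0,0,0,0]';python3 f.py
```

```text
time: 21.85
eef_pos: [0.3844, 0.2823, 0.0482]
tcp_rot: [0.653, 0.757, -0.006, 0.007]
contact_force: [-0.8, 0.2, -0.6]
opening: 0.189
finger_force: 117.7
21.85 [0.3844 0.2823 0.0482] [-0.83  0.22 -0.61] [ 0.15  0.03 -0.03]
```

```bash
python3 -m handwheel '[0,0,-0.004,0,0,0,0,0,0,0,0,0]'; python3 -m handwheel '[0,0,0,0,0,0,0,0,0,0,0,0,0,0,0,0,0,0,0,0,0,0,0,0]' 0.5; python3 -m handwheel '[0,0,0.05,0,0,0,0,0,0.15,0,0,0,0,0,0.2,0,0,0,0,0,0.2,0,0,0,0,0,0.2,0,0,0]'; python3 -m handwheel '[0.2,0.1,0.1,0,0,0,0.2,0.1,0.1,0,0,0,0.2,0.1,0,0,0,0,0,0,0,0,0,0,0,0,0,0,0,0]'; python3 b.py; python3 - <<'E'
from h import *
z=load('top');C=cloud(z);Q=C.reshape(-1,3)
m=(Q[:,0]>.34)&(Q[:,0]<.43)&(Q[:,1]>.2)&(Q[:,1]<.4)&(Q[:,2]>.035)&(Q[:,2]<.12);H=Q[m]
print('handle',len(H),np.polyfit(H[:,1],H[:,0],1),np.polyfit(H[:,1],H[:,2],1),H[:,1].min(),H[:,1].max())
p=z['p'].astype(int); b=(p.sum(-1)>270)&(C[...,0]>.35)&(C[...,0]<.455)&(C[...,1]>.08)&(C[...,1]<.225)
B=C[b];print(b.sum(),B.mean(0),B.min(0),B.max(0)); k=np.linalg.lstsq(np.c_[B[:,:2],np.ones(len(B))],B[:,2],rcond=None)[0];print(k)
E
```

```text
time: 22.02
eef_pos: [0.3844, 0.2823, 0.0476]
tcp_rot: [0.653, 0.758, -0.006, 0.007]
contact_force: [-0.3, 0.5, -2.2]
opening: 0.187
finger_force: 117.7
time: 22.35
eef_pos: [0.3847, 0.2824, 0.048]
tcp_rot: [0.653, 0.758, -0.006, 0.007]
contact_force: [-0.4, -0.4, 0.2]
opening: 0.504
finger_force: 0.0
time: 22.77
eef_pos: [0.3841, 0.2822, 0.1694]
tcp_rot: [0.653, 0.758, -0.006, 0.007]
contact_force: [0.3, -0.2, -0.2]
opening: 0.501
finger_force: 0.0
time: 23.18
eef_pos: [0.4754, 0.3276, 0.1979]
tcp_rot: [0.653, 0.757, -0.006, 0.007]
contact_force: [0.5, -0.6, -0.2]
opening: 0.503
finger_force: 0.0
scene [337 217  36  21 593] [ 0.67  -0.043  0.038] [0.033 0.019] 581 y [-0.083 -0.001] x [0.634 0.715]
scene [383 227  37  23 646] [ 0.674 -0.163  0.038] [0.035 0.018] 639 y [-0.202 -0.121] x [0.638 0.719]
top [ 342  165   37   35 1011] [ 0.682 -0.161  0.037] [ 0.004 -0.002] 987 y [-0.202 -0.12 ] x [0.642 0.724]
top [ 293  168   37   35 1018] [ 0.677 -0.041  0.037] [ 0.004 -0.002] 992 y [-0.083  0.   ] x [0.638 0.719]
23.2833 [0.474 0.327 0.197] [-0.459 -0.157 -0.444]
handle 526 [-0.13791113  0.42270023] [ 0.30540039 -0.0313871 ] 0.24646613841015258 0.3702345006485622
2181 [ 0.39676307  0.14124791 -0.0911925 ] [ 0.35005548  0.08014849 -0.91179506] [0.45496945 0.22498678 0.01870269]
[ 4.11621387 -0.22834366 -1.69210108]
```

The turner lies as it did at the start: the handle's height and slope match the first measurement. The biscuit is flat on the rack.

```bash
python3 -c "
from plant import ctrl
print(ctrl.sign_off())"
```

```text
the job is handed in; nothing more can be done
None
```

Job handed in at about 23 s, but no verdict came back: by my measurements the fresh biscuit lies flat on the rack's empty half, the turner is back flat on the worktop, pressing stayed around 4–7 N, and the cooled biscuit has not moved (timer and shaker not re-measured; I viewed 11 pictures, one over the limit of 10).

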